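# Check the filter-pot caps and flag loose ones

## Task

Before the run, try the T-bar caps of the three filter pots one after another from the robot's left to its right: twist each clockwise with about 0.4 N m and hold it a moment. A cap that slips round under that is loose: turn it a good 20 degrees to be sure; a sound cap resists, so never wring it harder than 1 N m, and never unscrew any cap. Then push the little flag of every loose pot fully over to its other side, leave the flags of the sound pots and everything else on the bench alone, and let go.

Things in the scene. Friction and masses are not known exactly. Their poses are not given: they have to be found in the camera images.
- pot_a: One of three like-looking fixed filter-pot stations, shuffled; names do not tell which is loose. Steel base plate 160 x 80 x 8 mm. Origin on the bench under the round pot (72 mm wide); own x runs from pot to flag (within 0.4 rad of world x), y to its left, z up. The pot sits in a rubber bush that yields about its upright axis (10 N m per rad) and springs back.
- grip_a (a point): Point on the cap axis, 127 mm up: TCP here, tool down, to grip its T-bar: 52 mm long (station x at start), 12 thick (y), from 104 to 136 mm up. Cap disc below: 68 mm wide, top at 104. The cap turns about this upright axis, clockwise from above tightens. A sound cap does not slip (only the bush yields); a loose one slips steadily under 0.2 N m.
- mark_a (a point): Small steel lug on the rim of this pot, 40 mm from the pot axis, 88 mm up, on the station's +x side; turns with the pot when the bush yields (0.4 mm per 0.1 N m), not with the cap.
- tip_a (a point): Point on the same T-bar, 25 mm from the cap axis along the bar, 127 mm up; turns with the cap (at the start on the station's +x side).
- flag_a (a joint): Swing of this station's flag, rad: near 0 at the start, leaning 0.5 rad to the station's -y; 1.0 = fully over, 0.5 rad to its +y, at a stop. Stays where left; 1 to 2 N moves it: push it along y. Pivot along the station's x, 90 mm from the pot axis on its +x side, 34 mm up, on a black block 22 x 16 mm. Thin steel stem, 60 mm long, with a blade 24 x 24 x 4 mm centred 50 mm from the pivot.
- pot_b: One of three like-looking fixed filter-pot stations, shuffled; names do not tell which is loose. Steel base plate 160 x 80 x 8 mm. Origin on the bench under the round pot (72 mm wide); own x runs from pot to flag (within 0.4 rad of world x), y to its left, z up. The pot sits in a rubber bush that yields about its upright axis (10 N m per rad) and springs back.
- grip_b (a point): Point on the cap axis, 127 mm up: TCP here, tool down, to grip its T-bar: 52 mm long (station x at start), 12 thick (y), from 104 to 136 mm up. Cap disc below: 68 mm wide, top at 104. The cap turns about this upright axis, clockwise from above tightens. A sound cap does not slip (only the bush yields); a loose one slips steadily under 0.2 N m.
- mark_b (a point): Small steel lug on the rim of this pot, 40 mm from the pot axis, 88 mm up, on the station's +x side; turns with the pot when the bush yields (0.4 mm per 0.1 N m), not with the cap.
- tip_b (a point): Point on the same T-bar, 25 mm from the cap axis along the bar, 127 mm up; turns with the cap (at the start on the station's +x side).
- flag_b (a joint): Swing of this station's flag, rad: near 0 at the start, leaning 0.5 rad to the station's -y; 1.0 = fully over, 0.5 rad to its +y, at a stop. Stays where left; 1 to 2 N moves it: push it along y. Pivot along the station's x, 90 mm from the pot axis on its +x side, 34 mm up, on a black block 22 x 16 mm. Thin steel stem, 60 mm long, with a blade 24 x 24 x 4 mm centred 50 mm from the pivot.
- pot_c: One of three like-looking fixed filter-pot stations, shuffled; names do not tell which is loose. Steel base plate 160 x 80 x 8 mm. Origin on the bench under the round pot (72 mm wide); own x runs from pot to flag (within 0.4 rad of world x), y to its left, z up. The pot sits in a rubber bush that yields about its upright axis (10 N m per rad) and springs back.
- grip_c (a point): Point on the cap axis, 127 mm up: TCP here, tool down, to grip its T-bar: 52 mm long (station x at start), 12 thick (y), from 104 to 136 mm up. Cap disc below: 68 mm wide, top at 104. The cap turns about this upright axis, clockwise from above tightens. A sound cap does not slip (only the bush yields); a loose one slips steadily under 0.2 N m.
- mark_c (a point): Small steel lug on the rim of this pot, 40 mm from the pot axis, 88 mm up, on the station's +x side; turns with the pot when the bush yields (0.4 mm per 0.1 N m), not with the cap.
- tip_c (a point): Point on the same T-bar, 25 mm from the cap axis along the bar, 127 mm up; turns with the cap (at the start on the station's +x side).
- flag_c (a joint): Swing of this station's flag, rad: near 0 at the start, leaning 0.5 rad to the station's -y; 1.0 = fully over, 0.5 rad to its +y, at a stop. Stays where left; 1 to 2 N moves it: push it along y. Pivot along the station's x, 90 mm from the pot axis on its +x side, 34 mm up, on a black block 22 x 16 mm. Thin steel stem, 60 mm long, with a blade 24 x 24 x 4 mm centred 50 mm from the pivot.
- vial1: Bystander: small amber glass jar, 26 mm across, 50 mm tall; origin at the centre of its underside. Leave it where it is.
- vial2: Bystander: small amber glass jar, 26 mm across, 50 mm tall; origin at the centre of its underside. Leave it where it is.
- beaker: Bystander: open glass beaker, 64 mm across, 75 mm tall; origin at the centre of its underside. Leave it where it is.
- sugar_block: Bystander: brown sugar block 90 x 60 x 35 mm; origin at the centre of its underside. Leave it where it is.
- sugar_puck: Bystander: round brown sugar cake, 60 mm across, 25 mm tall; origin at the centre of its underside. Leave it where it is.
- weight: Bystander: brass balance weight, 32 mm across, 42 mm tall; origin at the centre of its underside. Leave it where it is.
- washbottle: Bystander: white plastic bottle, 60 mm across, 150 mm tall; origin at the centre of its underside. Leave it where it is.
Mind the look-alikes: they are no part of the job. What is shaped like the pot_a but green is not meant.

How it is judged:
On the way, in this order (a step that is already met when the one before it is completed fails the run):
1. the left-hand cap has been tried: a sound cap twisted clockwise with at least 0.3 N m (held 0.2 s), a loose cap turned clockwise by at least 13 degrees (((world y of pot_a above 0.1 m and (y of mark_a in the frame of pot_a below -0.0012 m or y of tip_a in the frame of pot_a below -0.0055 m)) or (world y of pot_b above 0.1 m and (y of mark_b in the frame of pot_b below -0.0012 m or y of tip_b in the frame of pot_b below -0.0055 m)) or (world y of pot_c above 0.1 m and (y of mark_c in the frame of pot_c below -0.0012 m or y of tip_c in the frame of pot_c below -0.0055 m)))), for 0.2 s.
2. the middle cap has been tried: a sound cap twisted clockwise with at least 0.3 N m (held 0.2 s), a loose cap turned clockwise by at least 13 degrees (((world y of pot_a between -0.1 and 0.1 m and (y of mark_a in the frame of pot_a below -0.0012 m or y of tip_a in the frame of pot_a below -0.0055 m)) or (world y of pot_b between -0.1 and 0.1 m and (y of mark_b in the frame of pot_b below -0.0012 m or y of tip_b in the frame of pot_b below -0.0055 m)) or (world y of pot_c between -0.1 and 0.1 m and (y of mark_c in the frame of pot_c below -0.0012 m or y of tip_c in the frame of pot_c below -0.0055 m)))), for 0.2 s.
3. the right-hand cap has been tried: a sound cap twisted clockwise with at least 0.3 N m (held 0.2 s), a loose cap turned clockwise by at least 13 degrees (((world y of pot_a below -0.1 m and (y of mark_a in the frame of pot_a below -0.0012 m or y of tip_a in the frame of pot_a below -0.0055 m)) or (world y of pot_b below -0.1 m and (y of mark_b in the frame of pot_b below -0.0012 m or y of tip_b in the frame of pot_b below -0.0055 m)) or (world y of pot_c below -0.1 m and (y of mark_c in the frame of pot_c below -0.0012 m or y of tip_c in the frame of pot_c below -0.0055 m)))), for 0.2 s.
4. the flag of the loose pot (cap turned at least 13 degrees) is pushed over (((y of tip_a in the frame of pot_a below -0.0055 m and value of joint flag_a above 0.85 rad) or (y of tip_b in the frame of pot_b below -0.0055 m and value of joint flag_b above 0.85 rad) or (y of tip_c in the frame of pot_c below -0.0055 m and value of joint flag_c above 0.85 rad))), for 0.2 s.
At the end, for the whole second after the job is handed in: The flag of each loose pot is fully over (above 0.85 of 1.0 rad) and its cap stays turned clockwise (at least 11 degrees); the flags of the sound pots are still down (below 0.2 rad) and their caps within 4 degrees of where they began (((y of tip_a in the frame of pot_a below -0.005 m and value of joint flag_a above 0.85 rad) or (y of tip_a in the frame of pot_a between -0.002 and 0.002 m and value of joint flag_a below 0.2 rad)) and ((y of tip_b in the frame of pot_b below -0.005 m and value of joint flag_b above 0.85 rad) or (y of tip_b in the frame of pot_b between -0.002 and 0.002 m and value of joint flag_b below 0.2 rad)) and ((y of tip_c in the frame of pot_c below -0.005 m and value of joint flag_c above 0.85 rad) or (y of tip_c in the frame of pot_c between -0.002 and 0.002 m and value of joint flag_c below 0.2 rad))); the robot touches nothing.
It fails at once if a pot was wrung with more than 1 N m (its lug moved 4 mm sideways) (y of mark_a in the frame of pot_a below -0.004 m or y of mark_a in the frame of pot_a above 0.004 m or y of mark_b in the frame of pot_b below -0.004 m or y of mark_b in the frame of pot_b above 0.004 m or y of mark_c in the frame of pot_c below -0.004 m or y of mark_c in the frame of pot_c above 0.004 m).
It fails at once if a cap was unscrewed (turned anticlockwise by more than 8 degrees) (y of tip_a in the frame of pot_a above 0.0035 m or y of tip_b in the frame of pot_b above 0.0035 m or y of tip_c in the frame of pot_c above 0.0035 m).
It fails at once if a bystander was disturbed (moved more than 15 mm) (distance of any of vial1, vial2, beaker, sugar_block, sugar_puck, weight, washbottle from where it was at the start of the episode above 0.015 m).
It also fails if it takes over 69 s, if anything falls off the work surface, if the arm or the gripper's body presses on something with over 40 N, if the wrist force passes 120 N, or if a joint passes its speed limit or range.

## Robot

A 6-joint arm with a two-finger parallel gripper is mounted at the origin on the work surface. World frame = base frame: x ahead of the robot, y to its left, z up, the work surface at z = 0. Lengths are in m, angles in rad, forces in N, time in s.
With the tool pointing down it reaches from about 0.325 to 1 m from the base axis. Payload 5.1 kg.
Tool frame: the origin (TCP) lies between the finger pads, 19 mm behind the fingertips; this is the grasp point; z points along the fingers, y is the line along which they close (so a half turn about z gives the same grasp; the last joint's range is limited). The gripper opens to 85 mm and grips with 20 to 120 N. Pads are 22 mm wide; open, the fingers measure 114 mm over their backs; the gripper's body (76 mm by 85 mm) begins 54 mm behind the grasp point. The pads swing forward as they close: fully open they stand 13 mm farther back than shut.
Start: joints at [1.156, 0.124, 1.65, -0, 1.367, -0.083], TCP at [0.212, 0.615, 0.25] pointing down, gripper open.
Joint ranges: [-2.61, 2.61], [-1.02, 2.33], [0.03, 2.71], [-1.35, 4.49], [0.32, 2.68], [-2.91, 2.91]. Speed limits (rad/s): [2.57, 2.57, 3.14, 3.14, 3.14, 3.14].

## Interface

Orientations are given as a unit quaternion [x, y, z, w].
In Python, from station import get_obs, optics, robot gives the robot as it stands.
- The arm moves only by the tool carry_out, never from a script. Its argument "moves" is a list of rows, each an object of numbers: "dx", "dy", "dz": the shift along the tool's x, y, z in units of 50 mm (1.0 is 50 mm); "ax", "ay", "az": the turn, a rotation vector about the tool's x, y, z in units of 8 degrees (1.0 is 8 degrees); "claw": the gripper's target within -1 to 1 (shut at 1, half-way at 0, fully open at -1). A call has 1 to 10 rows; each row shifts and turns the commanded pose from where the row before left it, along the tool's axes as they then stand; what a row does not reach is not made up. A row lasts 1/10 s, in which the tool goes at most 50 mm and 8.59 degrees, less where a joint would pass 70% of its speed; a pose out of reach is approached as far as the arm can. A call is refused whole if a number of a shift passes 1 or a number of a turn 1, either way. A call with a gripper value outside its range is refused whole. The fingers move at their own pace and stop on an object; "squeeze" is the grip in N (left out, the last holds). Time passes only in rows, so rows that do not move let the fingers close. It gives the time, the measured TCP pose, the force, the opening and the grip force at its end, in the units of the state.
- get_obs(): the state, without advancing time (a new reading comes with each control period).
- optics.grab_frame(name): name is "scene" or "top" or "wrist"; returns a dict with "frame" (480x640x3 uint8, blue, green, red), "z_map" (480x640 float32, m along the optical axis (not along the pixel's ray), 0 where there is no reading), "mtx" (3x3 intrinsics, pixels), "D" ([k1, k2, p1, p2, k3] as OpenCV has them; the pictures are not rectified), "extrinsics" (4x4, takes a point from world to camera coordinates). Camera axes: x right, y down, z forward; pixel columns grow to the right and rows downward; lengths in m; the calibration is good to about 2 mm. A picture is of the moment at which its call begins.
- robot.finish_job(): hands the job in; it is judged then, once.
The state is a dict: "time": time; "joint_pos": joint angles; "qvel": joint speeds; "effort": joint torques, N m; "position": TCP position; "tcp_rot": TCP orientation; "wrist_force": force on the tool from outside, world axes, zero at the start; "torque": the same for the moment, N m; "width": finger opening in m; "grip_force": force on a finger pad.
Only numpy, scipy, OpenCV 4.12 (cv2) and the standard library are available. Lean on these libraries where they do the work, as an engineer would, in place of code of your own. Each camera call takes 0.05 s, during which the arm holds its last target. There are 200 camera calls.

## Working session

There is one attempt and no reset: what is moved stays moved. The work goes in short steps, Python scripts to look and compute and a tool call to move; the robot and the scene stay as the last step left them, time stands still between calls to the robot, and variables do not carry over. Pictures are saved under pics/ and viewed, at most 10 in all, crops included, and the job is handed in when it is done.

Besides the shell and the picture viewer there is one more tool, called after "Request:" as a command line: name --argument value ..., lists and objects as JSON in quotes. carry_out: Moves the arm, as the interface text tells. Its arguments: {"type":"object","properties":{"moves":{"type":"array","items":{"type":"object","properties":{"dx":{"type":"number"},"dy":{"type":"number"},"dz":{"type":"number"},"ax":{"type":"number"},"ay":{"type":"number"},"az":{"type":"number"},"claw":{"type":"number"}}}},"squeeze":{"type":"number"}},"required":["moves"]}

```bash
mkdir -p pics
cat > h.py <<'E'
import numpy as np, cv2
from station import get_obs, optics, robot
def grab(n):
    f=optics.grab_frame(n); return f
def cloud(f):
    h,w=f["z_map"].shape
    u,v=np.meshgrid(np.arange(w),np.arange(h))
    p=np.stack([u,v],-1).reshape(-1,1,2).astype(np.float64)
    n=cv2.undistortPoints(p,np.array(f["mtx"]),np.array(f["D"])).reshape(h,w,2)
    z=f["z_map"][...,None]
    pc=np.concatenate([n*z,z],-1)
    E=np.array(f["extrinsics"]); R,t=E[:3,:3],E[:3,3]
    P=(pc-t)@R
    P[f["z_map"]==0]=np.nan
    return P
def proj(f,pts):
    E=np.array(f["extrinsics"]); 
    return cv2.projectPoints(np.float64(pts),cv2.Rodrigues(E[:3,:3])[0],E[:3,3],np.array(f["mtx"]),np.array(f["D"]))[0].reshape(-1,2)
E
python3 - <<'E'
from h import *
o=get_obs(); print({k:np.round(v,3) for k,v in o.items()})
for n in ("scene","top"):
    f=grab(n); cv2.imwrite(f"pics/{n}0.png",f["frame"]); np.savez(f"{n}0.npz",**f)
    E=np.array(f["extrinsics"]); print(n,-E[:3,:3].T@E[:3,3], (f["z_map"]>0).mean())
E
```

```text
{'time': np.float64(0.0), 'joint_pos': array([ 1.156,  0.124,  1.652,  0.   ,  1.368, -0.083]), 'qvel': array([-0.001, -0.   ,  0.001, -0.   ,  0.001, -0.001]), 'effort': array([-0.0000e+00, -4.2363e+01, -3.6545e+01, -0.0000e+00,  7.0000e-03,
       -0.0000e+00]), 'position': array([0.212, 0.614, 0.249]), 'tcp_rot': array([ 0.165,  0.986, -0.001, -0.   ]), 'wrist_force': array([ 0.021, -0.928, -0.218]), 'torque': array([ 0.001, -0.051, -0.02 ]), 'grip_force': np.float64(0.0), 'width': np.float64(0.085)}
scene [1.27655949 0.36504813 0.89792113] 0.9929459635416666
top [ 0.31817655 -0.0170868   1.36364467] 0.9959342447916667
```

View pics/top0.png

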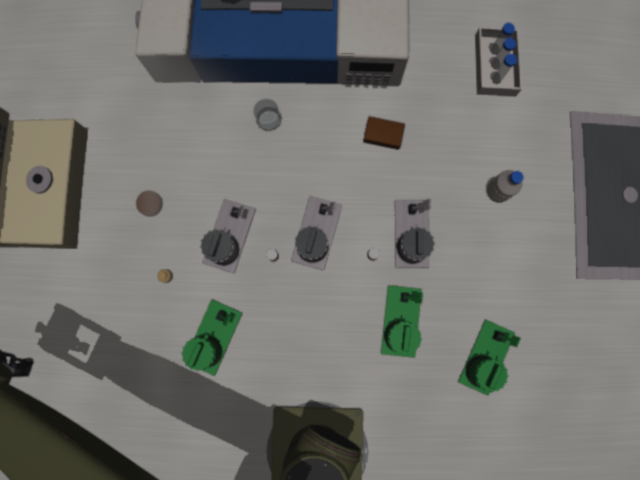

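View pics/scene0.png

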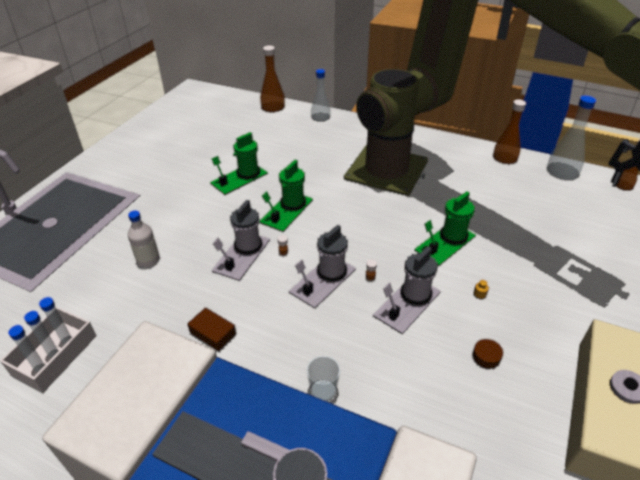

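Top view: grey pots at px (218,247), (311,243) and (414,245) are the candidates. The green look-alikes at (202,350), (402,337) and (490,375) are ruled out by colour. Next I measure the cap discs and bars by height.

Run:
```python
from h import *
f=dict(np.load("top0.npz")); P=cloud(f)
hsv=cv2.cvtColor(f["frame"],cv2.COLOR_BGR2HSV)
z=P[...,2]
print("bench z",np.nanmedian(z[280:300,250:350]))
crops=[]
for (u,v) in [(218,247),(311,243),(414,245)]:
    sl=np.s_[v-65:v+40,u-40:u+40]
    p=P[sl].reshape(-1,3); s=hsv[sl].reshape(-1,3)
    ok=np.isfinite(p[:,2])&(s[:,1]<90)
    zz=p[:,2]
    disc=p[ok&(zz>0.09)&(zz<0.115)]; bar=p[ok&(zz>0.125)&(zz<0.15)]
    print(len(disc),len(bar))
    dc=cv2.minEnclosingCircle(np.float32(np.vstack([disc,bar])[:,:2]))
    print("disc",np.round(dc[0],4),round(dc[1],4))
    c,sz,a=cv2.minAreaRect(np.float32(bar[:,:2])); d=np.linalg.svd(bar[:,:2]-bar[:,:2].mean(0))[2][0]
    print("bar",np.round(c,4),np.round(bar[:,:2].mean(0),4),np.round(sz,4),"yaw",np.round(np.arctan(d[1]/d[0]),3),"z",np.median(bar[:,2]))
    # plate: contour of bright low-height
    pl=p[ok&(zz>0.003)&(zz<0.02)]
    print("plate",np.round(cv2.minAreaRect(np.float32(pl[:,:2])),4) if 0 else [np.round(x,4) for x in cv2.minAreaRect(np.float32(pl[:,:2]))])
    fl=p[ok&(zz>0.055)&(zz<0.092)]
    print("flag",np.round(np.median(fl,0),4),len(fl))
    crops.append(cv2.resize(f["frame"][sl],None,fx=3,fy=3,interpolation=cv2.INTER_CUBIC))
cv2.imwrite("pics/crop1.png",np.hstack(crops))
```

```text
bench z 1.99077703702732e-05
666 162
disc [0.4884 0.2126] 0.0693
bar [0.4589 0.2287] [0.4587 0.2281] [0.0143 0.0524] yaw -0.282 z 0.13482885241008294
plate [array([0.4968, 0.248 ]), array([0.2491, 0.1898]), np.float64(2.2782)]
flag [0.4999 0.1961 0.0864] 110
711 146
disc [0.5024 0.009 ] 0.0703
bar [0.4707 0.0234] [0.4705 0.0231] [0.0121 0.0519] yaw -0.252 z 0.13557933517347504
plate [array([0.5112, 0.0291]), array([0.2458, 0.1864]), np.float64(1.3897)]
flag [ 0.5451 -0.0115  0.0878] 102
675 131
disc [ 0.5068 -0.2148] 0.069
bar [ 0.474  -0.2073] [ 0.4745 -0.2071] [0.0518 0.0099] yaw 0.009 z 0.13572480377430823
plate [array([ 0.5132, -0.2134]), array([0.2484, 0.1887]), np.float64(0.507)]
flag [ 0.5579 -0.2253  0.0854] 133
```

View pics/crop1.png

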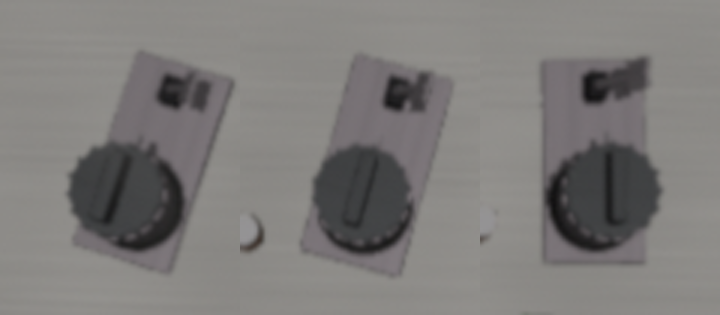

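The crops show all three grey stations with their bars, lugs and flags, so the choice holds. The bars measure 52 x 12 mm and z = 0.135, as described. I'll move above the left pot.

Request:
carry_out --moves '[{"dx": -0.7,"dy": -0.55},{"dx": -0.7,"dy": -0.55},{"dx": -0.7,"dy": -0.55},{"dx": -0.7,"dy": -0.55},{"dx": -0.7,"dy": -0.55},{"dx": -0.7,"dy": -0.55},{"dx": -0.7,"dy": -0.55},{"dx": -0.7,"dy": -0.55},{"dx": -0.7,"dy": -0.55},{"dx": -0.7,"dy": -0.55}]' --squeeze 40

```text
invalid input
```

```bash
cat >> h.py <<'E'
from scipy.spatial.transform import Rotation as Rn
ST={"L":(0.4588,0.2285,-0.282),"M":(0.4706,0.0233,-0.252),"R":(0.4743,-0.2072,0.009)}
def go(x,y,z,yaw):
    "tool units to reach the pose, tool down, tool-x line at yaw (mod pi)"
    o=get_obs(); R=Rn.from_quat(o["tcp_rot"]); p=o["position"]
    c=R.as_matrix()[:,0]; cy=np.arctan2(c[1],c[0])
    d=(yaw-cy+np.pi/2)%np.pi-np.pi/2
    T=Rn.from_euler("z",cy+d)*Rn.from_euler("x",np.pi)
    rv=(R.inv()*T).as_rotvec(degrees=True)/8
    print("t",round(float(o["time"]),2),"pos",np.round(p,4),"yaw",round(cy,3),"shift",np.round(R.inv().apply(np.array([x,y,z])-p)/0.05,2),"turn",np.round(rv,2),"F",np.round(o["wrist_force"],1),"T",np.round(o["torque"],3),"w",round(float(o["width"]),4),"q6",round(float(o["joint_pos"][5]),2))
def bar(f,st):
    "bar centre, yaw from the cloud near a station"
    P=cloud(f); x,y,_=ST[st]; z=P[...,2]
    m=(np.hypot(P[...,0]-x,P[...,1]-y)<0.045)&(z>0.125)&(z<0.145)
    b=np.float32(P[m][:,:2]); 
    if len(b)<50: print("few",len(b)); return
    c,s,a=cv2.minAreaRect(b); d=np.linalg.svd(b-b.mean(0),full_matrices=False)[2][0]
    print(st,"bar",np.round(c,4),np.round(s,4),"yaw",round(float(np.arctan(d[1]/d[0])),3),"z",np.round(np.median(z[m]),4),len(b))
E
python3 - <<'E'
from h import *
go(0.4588,0.2285,0.25,-0.282)
f=grab("wrist"); cv2.imwrite("pics/w1.png",f["frame"]); bar(f,"L")
E
```

```text
t 0.1 pos [0.2115 0.6141 0.2489] yaw 2.81 shift [-7.19 -5.68 -0.01] turn [-0.01 -0.   -0.36] F [ 0.4 -0.3 -0. ] T [0.012 0.065 0.012] w 0.0854 q6 -0.08
few 0
```

Request:
carry_out --moves '[{"dx": -0.7,"dy": -0.55,"dz": 0,"ax": 0,"ay": 0,"az": 0,"claw": -1},{"dx": -0.7,"dy": -0.55,"dz": 0,"ax": 0,"ay": 0,"az": 0,"claw": -1},{"dx": -0.7,"dy": -0.55,"dz": 0,"ax": 0,"ay": 0,"az": 0,"claw": -1},{"dx": -0.7,"dy": -0.55,"dz": 0,"ax": 0,"ay": 0,"az": 0,"claw": -1},{"dx": -0.7,"dy": -0.55,"dz": 0,"ax": 0,"ay": 0,"az": 0,"claw": -1},{"dx": -0.7,"dy": -0.55,"dz": 0,"ax": 0,"ay": 0,"az": 0,"claw": -1},{"dx": -0.7,"dy": -0.55,"dz": 0,"ax": 0,"ay": 0,"az": 0,"claw": -1},{"dx": -0.7,"dy": -0.55,"dz": 0,"ax": 0,"ay": 0,"az": 0,"claw": -1},{"dx": -0.7,"dy": -0.55,"dz": 0,"ax": 0,"ay": 0,"az": 0,"claw": -1},{"dx": -0.7,"dy": -0.55,"dz": 0,"ax": 0,"ay": 0,"az": -0.36,"claw": -1}]' --squeeze 40

```text
time: 1.15
position: [0.4536, 0.2388, 0.2499]
tcp_rot: [0.14, 0.99, 0.0, 0.0]
wrist_force: [0.9, -0.2, -0.4]
width: 0.0854
grip_force: 0.0
```

Run:
```python
from h import *
go(0.4588,0.2285,0.25,-0.282)
f=grab("wrist"); cv2.imwrite("pics/w1.png",f["frame"]); bar(f,"L")
```

```text
t 1.15 pos [0.4536 0.2388 0.2499] yaw 2.861 shift [-0.16 -0.17 -0.  ] turn [0.   0.   0.01] F [ 0.9 -0.2 -0.4] T [ 0.015 -0.016  0.038] w 0.0854 q6 -0.91
L bar [0.4572 0.2281] [0.0119 0.0524] yaw -0.275 z 0.1354 1490
```

Request:
carry_out --moves '[{"dx": -0.13,"dy": -0.18,"dz": 0,"ax": 0,"ay": 0,"az": -0.04,"claw": -1},{"dx": 0,"dy": 0,"dz": 0.7,"ax": 0,"ay": 0,"az": 0,"claw": -1},{"dx": 0,"dy": 0,"dz": 0.7,"ax": 0,"ay": 0,"az": 0,"claw": -1},{"dx": 0,"dy": 0,"dz": 0.6,"ax": 0,"ay": 0,"az": 0,"claw": -1},{"dx": 0,"dy": 0,"dz": 0.44,"ax": 0,"ay": 0,"az": 0,"claw": -1},{"dx": 0,"dy": 0,"dz": 0,"ax": 0,"ay": 0,"az": 0,"claw": -1},{"dx": 0,"dy": 0,"dz": 0,"ax": 0,"ay": 0,"az": 0,"claw": -1}]'

```text
time: 1.9
position: [0.4564, 0.2306, 0.1281]
tcp_rot: [0.137, 0.991, -0.0, -0.0]
wrist_force: [0.6, -1.7, 0.3]
width: 0.0857
grip_force: 0.0
```

Run:
```python
from h import *
go(0.4575,0.2282,0.128,-0.275)
```

```text
t 1.9 pos [0.4564 0.2306 0.1281] yaw 2.867 shift [-0.03 -0.04  0.  ] turn [-0. -0.  0.] F [ 0.6 -1.7  0.3] T [-0.029 -0.008  0.024] w 0.0857 q6 -0.93
```

Correct the last 2 mm and close gently.

Request:
carry_out --moves '[{"dx": -0.03,"dy": -0.04,"dz": 0,"ax": 0,"ay": 0,"az": 0,"claw": -1},{"dx": 0,"dy": 0,"dz": 0,"ax": 0,"ay": 0,"az": 0,"claw": 1},{"dx": 0,"dy": 0,"dz": 0,"ax": 0,"ay": 0,"az": 0,"claw": 1},{"dx": 0,"dy": 0,"dz": 0,"ax": 0,"ay": 0,"az": 0,"claw": 1},{"dx": 0,"dy": 0,"dz": 0,"ax": 0,"ay": 0,"az": 0,"claw": 1},{"dx": 0,"dy": 0,"dz": 0,"ax": 0,"ay": 0,"az": 0,"claw": 1},{"dx": 0,"dy": 0,"dz": 0,"ax": 0,"ay": 0,"az": 0,"claw": 1},{"dx": 0,"dy": 0,"dz": 0,"ax": 0,"ay": 0,"az": 0,"claw": 1},{"dx": 0,"dy": 0,"dz": 0,"ax": 0,"ay": 0,"az": 0,"claw": 1},{"dx": 0,"dy": 0,"dz": 0,"ax": 0,"ay": 0,"az": 0,"claw": 1}]' --squeeze 60

```text
time: 2.9
position: [0.4582, 0.2292, 0.1284]
tcp_rot: [0.138, 0.99, 0.002, 0.001]
wrist_force: [1.0, 5.9, -1.0]
width: 0.0109
grip_force: 62.2
```

Run:
```python
from h import *
go(0.4575,0.2282,0.128,-0.275); print(get_obs()["grip_force"])
```

```text
t 2.9 pos [0.4582 0.2292 0.1284] yaw 2.865 shift [ 0.01 -0.02  0.01] turn [ 0.03  0.   -0.01] F [ 1.   5.9 -1. ] T [ 0.695 -0.164 -0.015] w 0.0109 q6 -0.94
62.20204174518585
```

Request:
carry_out --moves '[{"dx": 0,"dy": 0,"dz": 0,"ax": 0,"ay": 0,"az": 0.1,"claw": 1},{"dx": 0,"dy": 0,"dz": 0,"ax": 0,"ay": 0,"az": 0.1,"claw": 1},{"dx": 0,"dy": 0,"dz": 0,"ax": 0,"ay": 0,"az": 0.1,"claw": 1},{"dx": 0,"dy": 0,"dz": 0,"ax": 0,"ay": 0,"az": 0,"claw": 1},{"dx": 0,"dy": 0,"dz": 0,"ax": 0,"ay": 0,"az": 0,"claw": 1}]'

```text
time: 3.4
position: [0.4582, 0.2292, 0.1285]
tcp_rot: [0.158, 0.987, 0.002, 0.001]
wrist_force: [1.7, 6.8, -0.4]
width: 0.011
grip_force: 62.2
```

Run:
```python
from h import *
go(0.4575,0.2282,0.128,-0.275); print(get_obs()["grip_force"])
```

```text
t 3.4 pos [0.4582 0.2292 0.1285] yaw 2.824 shift [ 0.01 -0.02  0.01] turn [ 0.03  0.01 -0.3 ] F [ 1.7  6.8 -0.4] T [ 0.733 -0.131  0.14 ] w 0.011 q6 -0.9
62.17915892601013
```

Request:
carry_out --moves '[{"dx": 0,"dy": 0,"dz": 0,"ax": 0,"ay": 0,"az": 0.1,"claw": 1},{"dx": 0,"dy": 0,"dz": 0,"ax": 0,"ay": 0,"az": 0.1,"claw": 1},{"dx": 0,"dy": 0,"dz": 0,"ax": 0,"ay": 0,"az": 0,"claw": 1},{"dx": 0,"dy": 0,"dz": 0,"ax": 0,"ay": 0,"az": 0,"claw": 1},{"dx": 0,"dy": 0,"dz": 0,"ax": 0,"ay": 0,"az": 0,"claw": 1}]'

```text
time: 3.9
position: [0.4582, 0.2292, 0.1285]
tcp_rot: [0.172, 0.985, 0.002, 0.001]
wrist_force: [1.7, 5.9, -1.1]
width: 0.011
grip_force: 62.2
```

Run:
```python
from h import *
go(0.4575,0.2282,0.128,-0.275)
f=grab("wrist"); cv2.imwrite("pics/w2.png",f["frame"])
```

```text
t 3.9 pos [0.4582 0.2292 0.1285] yaw 2.796 shift [ 0.01 -0.02  0.01] turn [ 0.03  0.   -0.51] F [ 1.7  5.9 -1.1] T [ 0.682 -0.135  0.11 ] w 0.011 q6 -0.87
```

The torque stays at about 0.12 N m from 2.4° to 4°, so the left cap is slipping. I'll turn it to about 26° in all, then open and rise.

Request:
carry_out --moves '[{"dx": 0,"dy": 0,"dz": 0,"ax": 0,"ay": 0,"az": 0.5,"claw": 1},{"dx": 0,"dy": 0,"dz": 0,"ax": 0,"ay": 0,"az": 0.5,"claw": 1},{"dx": 0,"dy": 0,"dz": 0,"ax": 0,"ay": 0,"az": 0.5,"claw": 1},{"dx": 0,"dy": 0,"dz": 0,"ax": 0,"ay": 0,"az": 0.5,"claw": 1},{"dx": 0,"dy": 0,"dz": 0,"ax": 0,"ay": 0,"az": 0.5,"claw": 1},{"dx": 0,"dy": 0,"dz": 0,"ax": 0,"ay": 0,"az": 0.2,"claw": 1},{"dx": 0,"dy": 0,"dz": 0,"ax": 0,"ay": 0,"az": 0,"claw": 1},{"dx": 0,"dy": 0,"dz": 0,"ax": 0,"ay": 0,"az": 0,"claw": 1},{"dx": 0,"dy": 0,"dz": 0,"ax": 0,"ay": 0,"az": 0,"claw": 1}]'

```text
time: 4.85
position: [0.4582, 0.2291, 0.1285]
tcp_rot: [0.353, 0.935, 0.002, 0.0]
wrist_force: [1.3, 5.3, -0.6]
width: 0.0111
grip_force: 62.2
```

Request:
carry_out --moves '[{"dx": 0,"dy": 0,"dz": 0,"ax": 0,"ay": 0,"az": 0,"claw": -1},{"dx": 0,"dy": 0,"dz": 0,"ax": 0,"ay": 0,"az": 0,"claw": -1},{"dx": 0,"dy": 0,"dz": 0,"ax": 0,"ay": 0,"az": 0,"claw": -1},{"dx": 0,"dy": 0,"dz": 0,"ax": 0,"ay": 0,"az": 0,"claw": -1},{"dx": 0,"dy": 0,"dz": 0,"ax": 0,"ay": 0,"az": 0,"claw": -1},{"dx": 0,"dy": 0,"dz": -0.6,"ax": 0,"ay": 0,"az": 0,"claw": -1},{"dx": 0,"dy": 0,"dz": -0.9,"ax": 0,"ay": 0,"az": 0,"claw": -1},{"dx": 0,"dy": 0,"dz": -0.9,"ax": 0,"ay": 0,"az": 0,"claw": -1},{"dx": 0,"dy": 0,"dz": 0,"ax": 0,"ay": 0,"az": 0,"claw": -1}]'

```text
time: 5.75
position: [0.4612, 0.229, 0.2565]
tcp_rot: [0.354, 0.935, 0.005, 0.005]
wrist_force: [0.1, 0.1, 1.0]
width: 0.0854
grip_force: 0.0
```

Run:
```python
from h import *
f=grab("wrist"); bar(f,"L")
go(0.4706,0.0233,0.25,-0.252)
```

```text
L bar [0.4571 0.2287] [0.012  0.0515] yaw -0.708 z 0.1354 1468
t 5.8 pos [0.4598 0.2285 0.2528] yaw 2.419 shift [-2.88 -2.93  0.05] turn [ 0.05  0.04 -3.37] F [ 0.6 -0.5 -0.6] T [-0.005  0.002  0.025] w 0.0854 q6 -0.49
```

The left bar now sits at yaw −0.708, which is 25° clockwise, so the left pot is loose. On to the middle one.

Request:
carry_out --moves '[{"dx": -0.58,"dy": -0.59,"dz": 0,"ax": 0,"ay": 0,"az": 0,"claw": -1},{"dx": -0.58,"dy": -0.59,"dz": 0,"ax": 0,"ay": 0,"az": 0,"claw": -1},{"dx": -0.58,"dy": -0.59,"dz": 0,"ax": 0,"ay": 0,"az": 0,"claw": -1},{"dx": -0.58,"dy": -0.59,"dz": 0,"ax": 0,"ay": 0,"az": 0,"claw": -1},{"dx": -0.58,"dy": -0.59,"dz": 0,"ax": 0,"ay": 0,"az": 0,"claw": -1},{"dx": 0,"dy": 0,"dz": 0,"ax": 0,"ay": 0,"az": -0.85,"claw": -1},{"dx": 0,"dy": 0,"dz": 0,"ax": 0,"ay": 0,"az": -0.85,"claw": -1},{"dx": 0,"dy": 0,"dz": 0,"ax": 0,"ay": 0,"az": -0.85,"claw": -1},{"dx": 0,"dy": 0,"dz": 0,"ax": 0,"ay": 0,"az": -0.82,"claw": -1},{"dx": 0,"dy": 0,"dz": 0,"ax": 0,"ay": 0,"az": 0,"claw": -1}]'

```text
time: 6.8
position: [0.4682, 0.0211, 0.2464]
tcp_rot: [0.126, 0.992, -0.0, -0.001]
wrist_force: [-0.0, 0.3, -0.8]
width: 0.0856
grip_force: 0.0
```

Run:
```python
from h import *
f=grab("wrist"); bar(f,"M")
go(0.4706,0.0233,0.128,-0.252)
```

```text
M bar [0.4691 0.0221] [0.0118 0.0514] yaw -0.246 z 0.1354 1535
t 6.85 pos [0.4683 0.0212 0.2467] yaw 2.887 shift [-0.04  0.05  2.37] turn [-0.   -0.02 -0.02] F [-0.2 -0.  -0.1] T [-0.018  0.002 -0.047] w 0.0851 q6 -1.39
```

Request:
carry_out --moves '[{"dx": -0.02,"dy": 0.03,"dz": 0.6,"ax": 0,"ay": 0,"az": -0.05,"claw": -1},{"dx": 0,"dy": 0,"dz": 0.7,"ax": 0,"ay": 0,"az": 0,"claw": -1},{"dx": 0,"dy": 0,"dz": 0.6,"ax": 0,"ay": 0,"az": 0,"claw": -1},{"dx": 0,"dy": 0,"dz": 0.47,"ax": 0,"ay": 0,"az": 0,"claw": -1},{"dx": 0,"dy": 0,"dz": 0,"ax": 0,"ay": 0,"az": 0,"claw": -1},{"dx": 0,"dy": 0,"dz": 0,"ax": 0,"ay": 0,"az": 0,"claw": -1}]'

```text
time: 7.45
position: [0.47, 0.0225, 0.1293]
tcp_rot: [0.123, 0.992, -0.0, -0.001]
wrist_force: [0.3, -0.3, 1.0]
width: 0.0854
grip_force: 0.0
```

Run:
```python
from h import *
go(0.4695,0.0224,0.128,-0.247)
```

```text
t 7.45 pos [0.47   0.0225 0.1293] yaw 2.895 shift [ 0.01 -0.    0.03] turn [-0.   -0.01  0.  ] F [ 0.3 -0.3  1. ] T [-0.006  0.014 -0.011] w 0.0854 q6 -1.39
```

Request:
carry_out --moves '[{"dx": 0,"dy": 0,"dz": 0.02,"ax": 0,"ay": 0,"az": 0,"claw": 1},{"dx": 0,"dy": 0,"dz": 0,"ax": 0,"ay": 0,"az": 0,"claw": 1},{"dx": 0,"dy": 0,"dz": 0,"ax": 0,"ay": 0,"az": 0,"claw": 1},{"dx": 0,"dy": 0,"dz": 0,"ax": 0,"ay": 0,"az": 0,"claw": 1},{"dx": 0,"dy": 0,"dz": 0,"ax": 0,"ay": 0,"az": 0,"claw": 1},{"dx": 0,"dy": 0,"dz": 0,"ax": 0,"ay": 0,"az": 0,"claw": 1},{"dx": 0,"dy": 0,"dz": 0,"ax": 0,"ay": 0,"az": 0,"claw": 1},{"dx": 0,"dy": 0,"dz": 0,"ax": 0,"ay": 0,"az": 0,"claw": 1},{"dx": 0,"dy": 0,"dz": 0,"ax": 0,"ay": 0,"az": 0,"claw": 1}]'

```text
time: 8.35
position: [0.4707, 0.0231, 0.1291]
tcp_rot: [0.122, 0.992, 0.001, 0.0]
wrist_force: [0.3, 6.0, 4.2]
width: 0.0108
grip_force: 61.5
```

Run:
```python
from h import *
go(0.4695,0.0224,0.128,-0.247)
```

```text
t 8.35 pos [0.4707 0.0231 0.1291] yaw 2.896 shift [ 0.02 -0.02  0.02] turn [0.01 0.   0.01] F [0.3 6.  4.2] T [ 0.764  0.074 -0.006] w 0.0108 q6 -1.39
```

Request:
carry_out --moves '[{"dx": 0,"dy": 0,"dz": 0,"ax": 0,"ay": 0,"az": 0.1,"claw": 1},{"dx": 0,"dy": 0,"dz": 0,"ax": 0,"ay": 0,"az": 0.1,"claw": 1},{"dx": 0,"dy": 0,"dz": 0,"ax": 0,"ay": 0,"az": 0.1,"claw": 1},{"dx": 0,"dy": 0,"dz": 0,"ax": 0,"ay": 0,"az": 0,"claw": 1},{"dx": 0,"dy": 0,"dz": 0,"ax": 0,"ay": 0,"az": 0,"claw": 1}]'

```text
time: 8.85
position: [0.4707, 0.0231, 0.1291]
tcp_rot: [0.143, 0.99, 0.001, 0.0]
wrist_force: [-0.2, 6.4, 4.5]
width: 0.0108
grip_force: 61.6
```

Run:
```python
from h import *
go(0.4695,0.0224,0.128,-0.247)
```

```text
t 8.85 pos [0.4707 0.0231 0.1291] yaw 2.856 shift [ 0.02 -0.02  0.02] turn [ 0.01  0.   -0.28] F [-0.2  6.4  4.5] T [0.649 0.046 0.332] w 0.0108 q6 -1.35
```

The torque reads 0.34 N m against the bush, so this cap resists. I'll go slightly further to about 0.45 N m and hold.

Request:
carry_out --moves '[{"dx": 0,"dy": 0,"dz": 0,"ax": 0,"ay": 0,"az": 0.09,"claw": 1},{"dx": 0,"dy": 0,"dz": 0,"ax": 0,"ay": 0,"az": 0,"claw": 1},{"dx": 0,"dy": 0,"dz": 0,"ax": 0,"ay": 0,"az": 0,"claw": 1},{"dx": 0,"dy": 0,"dz": 0,"ax": 0,"ay": 0,"az": 0,"claw": 1},{"dx": 0,"dy": 0,"dz": 0,"ax": 0,"ay": 0,"az": 0,"claw": 1},{"dx": 0,"dy": 0,"dz": 0,"ax": 0,"ay": 0,"az": 0,"claw": 1}]'

```text
time: 9.45
position: [0.4707, 0.0231, 0.1292]
tcp_rot: [0.149, 0.989, 0.001, 0.0]
wrist_force: [0.7, 5.0, 3.1]
width: 0.0109
grip_force: 61.6
```

Run:
```python
from h import *
go(0.4695,0.0224,0.128,-0.247)
```

```text
t 9.45 pos [0.4707 0.0231 0.1292] yaw 2.843 shift [ 0.02 -0.02  0.02] turn [ 0.01  0.01 -0.37] F [0.7 5.  3.1] T [0.697 0.1   0.446] w 0.0109 q6 -1.34
```

It is sound: 0.45 N m at 3°, still rising. I'll untwist to neutral, open, rise and check.

Request:
carry_out --moves '[{"dx": 0,"dy": 0,"dz": 0,"ax": 0,"ay": 0,"az": -0.2,"claw": 1},{"dx": 0,"dy": 0,"dz": 0,"ax": 0,"ay": 0,"az": -0.19,"claw": 1},{"dx": 0,"dy": 0,"dz": 0,"ax": 0,"ay": 0,"az": 0,"claw": -1},{"dx": 0,"dy": 0,"dz": 0,"ax": 0,"ay": 0,"az": 0,"claw": -1},{"dx": 0,"dy": 0,"dz": 0,"ax": 0,"ay": 0,"az": 0,"claw": -1},{"dx": 0,"dy": 0,"dz": 0,"ax": 0,"ay": 0,"az": 0,"claw": -1},{"dx": 0,"dy": 0,"dz": 0,"ax": 0,"ay": 0,"az": 0,"claw": -1},{"dx": 0,"dy": 0,"dz": -0.6,"ax": 0,"ay": 0,"az": 0,"claw": -1},{"dx": 0,"dy": 0,"dz": -0.9,"ax": 0,"ay": 0,"az": 0,"claw": -1},{"dx": 0,"dy": 0,"dz": -0.9,"ax": 0,"ay": 0,"az": 0,"claw": -1}]'

```text
time: 10.45
position: [0.4695, 0.0223, 0.249]
tcp_rot: [0.122, 0.992, -0.0, -0.001]
wrist_force: [0.6, -0.4, 0.1]
width: 0.0858
grip_force: 0.0
```

Run:
```python
from h import *
f=grab("wrist"); bar(f,"M")
go(0.4732,-0.2078,0.25,0.012)
```

```text
M bar [0.4692 0.0222] [0.012  0.0519] yaw -0.246 z 0.1354 1544
t 10.5 pos [0.4736 0.0221 0.259 ] yaw 2.896 shift [-1.11 -4.46  0.19] turn [ 0.    0.09 -1.84] F [ 2.8 -0.4  5.8] T [-0.034 -0.088  0.036] w 0.0852 q6 -1.39
```

Request:
carry_out --moves '[{"dx": -0.2,"dy": -0.8,"dz": 0,"ax": 0,"ay": 0,"az": 0,"claw": -1},{"dx": -0.2,"dy": -0.8,"dz": 0,"ax": 0,"ay": 0,"az": 0,"claw": -1},{"dx": -0.2,"dy": -0.8,"dz": 0,"ax": 0,"ay": 0,"az": 0,"claw": -1},{"dx": -0.2,"dy": -0.8,"dz": 0,"ax": 0,"ay": 0,"az": 0,"claw": -1},{"dx": -0.2,"dy": -0.8,"dz": 0,"ax": 0,"ay": 0,"az": 0,"claw": -1},{"dx": -0.11,"dy": -0.46,"dz": 0,"ax": 0,"ay": 0,"az": -0.04,"claw": -1},{"dx": 0,"dy": 0,"dz": 0,"ax": 0,"ay": 0,"az": -0.9,"claw": -1},{"dx": 0,"dy": 0,"dz": 0,"ax": 0,"ay": 0,"az": -0.9,"claw": -1},{"dx": 0,"dy": 0,"dz": 0,"ax": 0,"ay": 0,"az": 0,"claw": -1},{"dx": 0,"dy": 0,"dz": 0,"ax": 0,"ay": 0,"az": 0,"claw": -1}]'

```text
time: 11.5
position: [0.4699, -0.2074, 0.2483]
tcp_rot: [-0.005, 1.0, 0.0, -0.0]
wrist_force: [-0.2, -0.4, -0.0]
width: 0.0855
grip_force: 0.0
```

Run:
```python
from h import *
f=grab("wrist"); bar(f,"R")
go(0.4736,-0.2078,0.128,0.012)
```

```text
R bar [ 0.4725 -0.2097] [0.0518 0.0118] yaw 0.019 z 0.1354 1519
t 11.55 pos [ 0.4699 -0.2073  0.2484] yaw -3.132 shift [-0.07 -0.01  2.41] turn [-0.   -0.   -0.02] F [-0.8  0.1 -0.9] T [-0.04  -0.032  0.037] w 0.0854 q6 -2.1
```

Request:
carry_out --moves '[{"dx": -0.06,"dy": -0.03,"dz": 0.6,"ax": 0,"ay": 0,"az": -0.06,"claw": -1},{"dx": 0,"dy": 0,"dz": 0.7,"ax": 0,"ay": 0,"az": 0,"claw": -1},{"dx": 0,"dy": 0,"dz": 0.6,"ax": 0,"ay": 0,"az": 0,"claw": -1},{"dx": 0,"dy": 0,"dz": 0.5,"ax": 0,"ay": 0,"az": 0,"claw": -1},{"dx": 0,"dy": 0,"dz": 0,"ax": 0,"ay": 0,"az": 0,"claw": -1},{"dx": 0,"dy": 0,"dz": 0,"ax": 0,"ay": 0,"az": 0,"claw": -1}]'

```text
time: 12.15
position: [0.4731, -0.2087, 0.1288]
tcp_rot: [-0.01, 1.0, 0.0, -0.0]
wrist_force: [0.0, -0.4, 0.1]
width: 0.0852
grip_force: 0.0
```

Run:
```python
from h import *
go(0.473,-0.2090,0.128,0.018)
```

```text
t 12.15 pos [ 0.4731 -0.2087  0.1288] yaw -3.122 shift [ 0.   -0.01  0.02] turn [ 0.   -0.    0.01] F [ 0.  -0.4  0.1] T [ 0.014 -0.035  0.006] w 0.0852 q6 -2.11
```

Request:
carry_out --moves '[{"dx": 0,"dy": 0,"dz": 0.01,"ax": 0,"ay": 0,"az": 0,"claw": 1},{"dx": 0,"dy": 0,"dz": 0,"ax": 0,"ay": 0,"az": 0,"claw": 1},{"dx": 0,"dy": 0,"dz": 0,"ax": 0,"ay": 0,"az": 0,"claw": 1},{"dx": 0,"dy": 0,"dz": 0,"ax": 0,"ay": 0,"az": 0,"claw": 1},{"dx": 0,"dy": 0,"dz": 0,"ax": 0,"ay": 0,"az": 0,"claw": 1},{"dx": 0,"dy": 0,"dz": 0,"ax": 0,"ay": 0,"az": 0,"claw": 1},{"dx": 0,"dy": 0,"dz": 0,"ax": 0,"ay": 0,"az": 0,"claw": 1},{"dx": 0,"dy": 0,"dz": 0,"ax": 0,"ay": 0,"az": 0,"claw": 1},{"dx": 0,"dy": 0,"dz": 0,"ax": 0,"ay": 0,"az": 0,"claw": 1}]'

```text
time: 13.05
position: [0.4731, -0.2084, 0.1286]
tcp_rot: [-0.01, 1.0, 0.001, 0.0]
wrist_force: [-2.0, 5.2, 6.2]
width: 0.0109
grip_force: 60.6
```

Run:
```python
from h import *
go(0.473,-0.2090,0.128,0.018)
```

```text
t 13.05 pos [ 0.4731 -0.2084  0.1286] yaw -3.121 shift [ 0.   -0.01  0.01] turn [0.01 0.   0.02] F [-2.   5.2  6.2] T [0.73  0.265 0.004] w 0.0109 q6 -2.11
```

Request:
carry_out --moves '[{"dx": 0,"dy": 0,"dz": 0,"ax": 0,"ay": 0,"az": 0.1,"claw": 1},{"dx": 0,"dy": 0,"dz": 0,"ax": 0,"ay": 0,"az": 0.1,"claw": 1},{"dx": 0,"dy": 0,"dz": 0,"ax": 0,"ay": 0,"az": 0.1,"claw": 1},{"dx": 0,"dy": 0,"dz": 0,"ax": 0,"ay": 0,"az": 0,"claw": 1},{"dx": 0,"dy": 0,"dz": 0,"ax": 0,"ay": 0,"az": 0,"claw": 1}]'

```text
time: 13.55
position: [0.4732, -0.2084, 0.1286]
tcp_rot: [0.01, 1.0, 0.0, 0.0]
wrist_force: [-1.5, 5.3, 5.8]
width: 0.011
grip_force: 60.7
```

Run:
```python
from h import *
go(0.473,-0.2090,0.128,0.018)
```

```text
t 13.55 pos [ 0.4732 -0.2084  0.1286] yaw 3.121 shift [ 0.   -0.01  0.01] turn [ 0.01  0.   -0.28] F [-1.5  5.3  5.8] T [0.652 0.228 0.345] w 0.011 q6 -2.07
```

Request:
carry_out --moves '[{"dx": 0,"dy": 0,"dz": 0,"ax": 0,"ay": 0,"az": 0.09,"claw": 1},{"dx": 0,"dy": 0,"dz": 0,"ax": 0,"ay": 0,"az": 0,"claw": 1},{"dx": 0,"dy": 0,"dz": 0,"ax": 0,"ay": 0,"az": 0,"claw": 1},{"dx": 0,"dy": 0,"dz": 0,"ax": 0,"ay": 0,"az": 0,"claw": 1},{"dx": 0,"dy": 0,"dz": 0,"ax": 0,"ay": 0,"az": 0,"claw": 1},{"dx": 0,"dy": 0,"dz": 0,"ax": 0,"ay": 0,"az": 0,"claw": 1}]'

```text
time: 14.15
position: [0.4731, -0.2084, 0.1286]
tcp_rot: [0.016, 1.0, 0.0, -0.0]
wrist_force: [-1.9, 5.2, 5.5]
width: 0.011
grip_force: 60.8
```

Run:
```python
from h import *
go(0.473,-0.2090,0.128,0.018)
```

```text
t 14.15 pos [ 0.4731 -0.2084  0.1286] yaw 3.109 shift [ 0.   -0.01  0.01] turn [ 0.01 -0.   -0.36] F [-1.9  5.2  5.5] T [0.703 0.214 0.416] w 0.011 q6 -2.06
```

Request:
carry_out --moves '[{"dx": 0,"dy": 0,"dz": 0,"ax": 0,"ay": 0,"az": -0.2,"claw": 1},{"dx": 0,"dy": 0,"dz": 0,"ax": 0,"ay": 0,"az": -0.19,"claw": 1},{"dx": 0,"dy": 0,"dz": 0,"ax": 0,"ay": 0,"az": 0,"claw": -1},{"dx": 0,"dy": 0,"dz": 0,"ax": 0,"ay": 0,"az": 0,"claw": -1},{"dx": 0,"dy": 0,"dz": 0,"ax": 0,"ay": 0,"az": 0,"claw": -1},{"dx": 0,"dy": 0,"dz": 0,"ax": 0,"ay": 0,"az": 0,"claw": -1},{"dx": 0,"dy": 0,"dz": 0,"ax": 0,"ay": 0,"az": 0,"claw": -1},{"dx": 0,"dy": 0,"dz": -0.6,"ax": 0,"ay": 0,"az": 0,"claw": -1},{"dx": 0,"dy": 0,"dz": -0.9,"ax": 0,"ay": 0,"az": 0,"claw": -1},{"dx": 0,"dy": 0,"dz": -0.9,"ax": 0,"ay": 0,"az": 0,"claw": -1}]'

```text
time: 15.15
position: [0.4723, -0.2086, 0.2485]
tcp_rot: [-0.01, 1.0, 0.0, -0.001]
wrist_force: [1.3, -0.3, 0.5]
width: 0.0853
grip_force: 0.0
```

Run:
```python
from h import *
f=grab("wrist"); bar(f,"R")
c,s=np.cos(-0.278),np.sin(-0.278)
fx=lambda a,b:(0.4577+c*a-s*b,0.2285+s*a+c*b)
print("flag pivot",fx(0.09,0),"start -y",fx(0.09,-0.085))
go(*fx(0.09,-0.075),0.25,-0.278)
f=grab("top"); P=cloud(f); x,y=fx(.09,0); m=(np.hypot(P[...,0]-x,P[...,1]-y)<0.05)&(P[...,2]>0.055)&(P[...,2]<0.1)
q=P[m]-[0.4577,0.2285,0]; print("flag stn frame", np.round(np.c_[q[:,0]*c+q[:,1]*s,-q[:,0]*s+q[:,1]*c,q[:,2]][::6],3)[:14])
```

```text
R bar [ 0.4726 -0.2096] [0.052  0.0116] yaw 0.021 z 0.1354 1532
flag pivot (np.float64(0.5442445604416271), np.float64(0.20380103123679924)) start -y (np.float64(0.5209177566097152), np.float64(0.12206450193081816))
t 15.2 pos [ 0.476  -0.2106  0.2588] yaw -3.122 shift [-1.09  6.83  0.14] turn [-0.04  0.09  2.13] F [ 2.6 -0.9  6.1] T [-0.044 -0.082 -0.057] w 0.0852 q6 -2.11
flag stn frame [[ 0.101 -0.019  0.076]
 [ 0.099 -0.026  0.085]
 [ 0.094 -0.015  0.069]
 [ 0.091 -0.011  0.063]
 [ 0.088 -0.007  0.061]
 [ 0.089 -0.025  0.09 ]
 [ 0.086 -0.02   0.082]
 [ 0.084 -0.024  0.088]
 [ 0.082 -0.027  0.09 ]
 [ 0.077 -0.017  0.072]
 [ 0.043  0.002  0.089]]
```

Only the left pot is loose; the right one held 0.42 N m and its bar is unmoved. I'll travel to the −y side of the left flag with the claw shut.

Request:
carry_out --moves '[{"dx": -0.14,"dy": 0.85,"dz": 0,"ax": 0,"ay": 0,"az": 0,"claw": 1},{"dx": -0.14,"dy": 0.85,"dz": 0,"ax": 0,"ay": 0,"az": 0,"claw": 1},{"dx": -0.14,"dy": 0.85,"dz": 0,"ax": 0,"ay": 0,"az": 0,"claw": 1},{"dx": -0.14,"dy": 0.85,"dz": 0,"ax": 0,"ay": 0,"az": 0,"claw": 1},{"dx": -0.14,"dy": 0.85,"dz": 0,"ax": 0,"ay": 0,"az": 0,"claw": 1},{"dx": -0.14,"dy": 0.85,"dz": 0,"ax": 0,"ay": 0,"az": 0,"claw": 1},{"dx": -0.14,"dy": 0.85,"dz": 0,"ax": 0,"ay": 0,"az": 0.53,"claw": 1},{"dx": 0,"dy": 0.85,"dz": 0,"ax": 0,"ay": 0,"az": 0.8,"claw": 1},{"dx": 0,"dy": 0,"dz": 0,"ax": 0,"ay": 0,"az": 0.8,"claw": 1},{"dx": 0,"dy": 0,"dz": 0,"ax": 0,"ay": 0,"az": 0,"claw": 1}]'

```text
time: 16.25
position: [0.518, 0.1331, 0.2474]
tcp_rot: [0.137, 0.991, -0.0, -0.0]
wrist_force: [-0.3, 0.7, 0.3]
width: -0.0
grip_force: 0.0
```

```bash
cat >> h.py <<'E'
c,s=np.cos(-0.278),np.sin(-0.278)
fx=lambda a,b:(0.4577+c*a-s*b,0.2285+s*a+c*b)
def stn():
    q=get_obs()["position"]-[0.4577,0.2285,0]; print("tcp in stn L",np.round([q[0]*c+q[1]*s,-q[0]*s+q[1]*c,q[2]],4))
E
python3 - <<'E'
from h import *
go(*fx(0.093,-0.075),0.090,-0.278); stn()
E
```

```text
t 16.25 pos [0.518  0.1331 0.2474] yaw 2.867 shift [-0.18  0.    3.15] turn [-0.   -0.    0.02] F [-0.3  0.7  0.3] T [-0.041  0.012 -0.022] w -0.0 q6 -1.14
tcp in stn L [ 0.0842 -0.0751  0.2474]
```

Request:
carry_out --moves '[{"dx": -0.18,"dy": 0,"dz": 0.6,"ax": 0,"ay": 0,"az": 0.02,"claw": 1},{"dx": 0,"dy": 0,"dz": 0.7,"ax": 0,"ay": 0,"az": 0,"claw": 1},{"dx": 0,"dy": 0,"dz": 0.7,"ax": 0,"ay": 0,"az": 0,"claw": 1},{"dx": 0,"dy": 0,"dz": 0.65,"ax": 0,"ay": 0,"az": 0,"claw": 1},{"dx": 0,"dy": 0,"dz": 0.5,"ax": 0,"ay": 0,"az": 0,"claw": 1},{"dx": 0,"dy": 0,"dz": 0,"ax": 0,"ay": 0,"az": 0,"claw": 1},{"dx": 0,"dy": 0.2,"dz": 0,"ax": 0,"ay": 0,"az": 0,"claw": 1},{"dx": 0,"dy": 0.2,"dz": 0,"ax": 0,"ay": 0,"az": 0,"claw": 1},{"dx": 0,"dy": 0.2,"dz": 0,"ax": 0,"ay": 0,"az": 0,"claw": 1},{"dx": 0,"dy": 0.2,"dz": 0,"ax": 0,"ay": 0,"az": 0,"claw": 1}]'

```text
time: 17.25
position: [0.5393, 0.169, 0.0923]
tcp_rot: [0.139, 0.99, 0.0, 0.001]
wrist_force: [0.4, -1.8, 0.9]
width: -0.0002
grip_force: 0.8
```

Run:
```python
from h import *
go(*fx(0.093,0),0.090,-0.278); stn()
```

```text
t 17.25 pos [0.5393 0.169  0.0923] yaw 2.862 shift [0.04 0.7  0.05] turn [ 0.01  0.02 -0.01] F [ 0.4 -1.8  0.9] T [-0.182  0.025 -0.06 ] w -0.0002 q6 -1.08
tcp in stn L [ 0.0948 -0.0348  0.0923]
```

Contact is made, at about 1.8 N. I'll push on to about y = −1 mm, with the fingertips at 71 mm.

Request:
carry_out --moves '[{"dx": 0,"dy": 0.14,"dz": 0.03,"ax": 0,"ay": 0,"az": 0,"claw": 1},{"dx": 0,"dy": 0.14,"dz": 0,"ax": 0,"ay": 0,"az": 0,"claw": 1},{"dx": 0,"dy": 0.14,"dz": 0,"ax": 0,"ay": 0,"az": 0,"claw": 1},{"dx": 0,"dy": 0.14,"dz": 0,"ax": 0,"ay": 0,"az": 0,"claw": 1},{"dx": 0,"dy": 0.1,"dz": 0,"ax": 0,"ay": 0,"az": 0,"claw": 1},{"dx": 0,"dy": 0,"dz": 0,"ax": 0,"ay": 0,"az": 0,"claw": 1}]'

```text
time: 17.85
position: [0.5471, 0.2003, 0.0887]
tcp_rot: [0.139, 0.99, 0.0, -0.0]
wrist_force: [0.5, -0.3, -0.0]
width: 0.0004
grip_force: 0.0
```

```bash
cat >> h.py <<'E'
def flag():
    for n in ("top","scene"):
        P=cloud(grab(n)); x,y=fx(.09,0); m=(np.hypot(P[...,0]-x,P[...,1]-y)<0.045)&(P[...,2]>0.055)&(P[...,2]<0.095)
        q=P[m]-[0.4577,0.2285,0]; q=np.c_[q[:,0]*c+q[:,1]*s,-q[:,0]*s+q[:,1]*c,q[:,2]]; q=q[(q[:,0]>.075)&(q[:,0]<.105)]
        print(n,len(q),np.round(q[::max(1,len(q)//8)],3).tolist())
E
python3 - <<'E'
from h import *
go(*fx(0.093,0.003),0.090,-0.278); stn(); flag()
E
```

```text
t 17.85 pos [0.5471 0.2003 0.0887] yaw 2.862 shift [ 0.01  0.11 -0.03] turn [ 0.   -0.   -0.01] F [ 0.5 -0.3 -0. ] T [-0.051 -0.041  0.053] w 0.0004 q6 -1.03
tcp in stn L [ 0.0937 -0.0026  0.0887]
top 0 []
scene 117 [[0.099, -0.017, 0.093], [0.102, 0.0, 0.095], [0.087, 0.009, 0.085], [0.089, 0.02, 0.092], [0.097, 0.017, 0.093], [0.101, 0.015, 0.092], [0.092, 0.015, 0.082], [0.1, 0.013, 0.081], [0.092, 0.01, 0.061]]
```

Request:
carry_out --moves '[{"dx": 0,"dy": 0.06,"dz": 0,"ax": 0,"ay": 0,"az": 0,"claw": 1},{"dx": 0,"dy": 0.06,"dz": 0,"ax": 0,"ay": 0,"az": 0,"claw": 1},{"dx": 0,"dy": 0,"dz": 0,"ax": 0,"ay": 0,"az": 0,"claw": 1},{"dx": 0,"dy": 0,"dz": 0,"ax": 0,"ay": 0,"az": 0,"claw": 1}]'

```text
time: 18.35
position: [0.5489, 0.2056, 0.0891]
tcp_rot: [0.14, 0.99, 0.0, 0.0]
wrist_force: [-0.8, -1.0, -0.2]
width: 0.0002
grip_force: 0.0
```

Run:
```python
from h import *
go(*fx(0.093,0.003),0.090,-0.278); stn(); flag()
```

```text
t 18.35 pos [0.5489 0.2056 0.0891] yaw 2.861 shift [ 0.02 -0.   -0.02] turn [ 0.    0.   -0.02] F [-0.8 -1.  -0.2] T [ 0.012  0.039 -0.019] w 0.0002 q6 -1.02
tcp in stn L [0.094  0.003  0.0891]
top 0 []
scene 122 [[0.101, -0.01, 0.093], [0.083, 0.023, 0.093], [0.083, 0.023, 0.089], [0.092, 0.022, 0.093], [0.094, 0.023, 0.092], [0.092, 0.024, 0.088], [0.104, 0.004, 0.078], [0.099, 0.018, 0.08], [0.094, 0.014, 0.064]]
```

Request:
carry_out --moves '[{"dx": 0,"dy": 0.04,"dz": 0,"ax": 0,"ay": 0,"az": 0,"claw": 1},{"dx": 0,"dy": 0.04,"dz": 0,"ax": 0,"ay": 0,"az": 0,"claw": 1},{"dx": 0,"dy": 0,"dz": 0,"ax": 0,"ay": 0,"az": 0,"claw": 1},{"dx": 0,"dy": 0,"dz": 0,"ax": 0,"ay": 0,"az": 0,"claw": 1}]'

```text
time: 18.85
position: [0.5499, 0.2094, 0.089]
tcp_rot: [0.14, 0.99, 0.0, 0.0]
wrist_force: [1.0, -0.4, -0.4]
width: -0.0001
grip_force: 0.2
```

Run:
```python
from h import *
go(*fx(0.093,0.003),0.090,-0.278); stn(); flag()
```

```text
t 18.85 pos [0.5499 0.2094 0.089 ] yaw 2.862 shift [ 0.02 -0.08 -0.02] turn [ 0.    0.   -0.01] F [ 1.  -0.4 -0.4] T [-0.064  0.034 -0.054] w -0.0001 q6 -1.02
tcp in stn L [0.0939 0.007  0.089 ]
top 0 []
scene 117 [[0.1, -0.008, 0.09], [0.084, 0.026, 0.092], [0.101, -0.004, 0.079], [0.088, 0.026, 0.089], [0.094, 0.025, 0.091], [0.096, 0.027, 0.091], [0.1, 0.027, 0.091], [0.091, 0.025, 0.079], [0.099, 0.016, 0.07]]
```

Request:
carry_out --moves '[{"dx": 0,"dy": 0.04,"dz": 0,"ax": 0,"ay": 0,"az": 0,"claw": 1},{"dx": 0,"dy": 0.03,"dz": 0,"ax": 0,"ay": 0,"az": 0,"claw": 1},{"dx": 0,"dy": 0,"dz": 0,"ax": 0,"ay": 0,"az": 0,"claw": 1},{"dx": 0,"dy": 0,"dz": 0,"ax": 0,"ay": 0,"az": 0,"claw": 1}]'

```text
time: 19.35
position: [0.5507, 0.2121, 0.0888]
tcp_rot: [0.14, 0.99, -0.001, -0.0]
wrist_force: [-1.7, -5.9, -0.4]
width: 0.0002
grip_force: 2.3
```

Run:
```python
from h import *
go(*fx(0.093,0.003),0.090,-0.278); stn(); flag()
```

```text
t 19.35 pos [0.5507 0.2121 0.0888] yaw 2.862 shift [ 0.02 -0.13 -0.02] turn [-0.01 -0.   -0.01] F [-1.7 -5.9 -0.4] T [-0.81   0.248 -0.009] w 0.0002 q6 -1.01
tcp in stn L [0.0939 0.0097 0.0888]
top 0 []
scene 121 [[0.1, -0.003, 0.094], [0.102, 0.013, 0.095], [0.095, 0.024, 0.094], [0.09, 0.021, 0.085], [0.1, 0.022, 0.09], [0.101, 0.023, 0.089], [0.097, 0.023, 0.082], [0.1, 0.014, 0.072], [0.102, 0.023, 0.074]]
```

The force has risen to 6 N, so the flag is at its stop. Back off, rise and look.

Request:
carry_out --moves '[{"dx": 0,"dy": -0.2,"dz": 0,"ax": 0,"ay": 0,"az": 0,"claw": 1},{"dx": 0,"dy": -0.5,"dz": 0,"ax": 0,"ay": 0,"az": 0,"claw": 1},{"dx": 0,"dy": -0.6,"dz": 0,"ax": 0,"ay": 0,"az": 0,"claw": 1},{"dx": 0,"dy": 0,"dz": -0.8,"ax": 0,"ay": 0,"az": 0,"claw": 1},{"dx": 0,"dy": 0,"dz": -0.8,"ax": 0,"ay": 0,"az": 0,"claw": 1},{"dx": 0,"dy": 0,"dz": -0.8,"ax": 0,"ay": 0,"az": 0,"claw": 1},{"dx": 0.8,"dy": 0,"dz": -0.5,"ax": 0,"ay": 0,"az": 0,"claw": 1},{"dx": 0.8,"dy": 0,"dz": -0.5,"ax": 0,"ay": 0,"az": 0,"claw": 1},{"dx": 0,"dy": 0,"dz": 0,"ax": 0,"ay": 0,"az": 0,"claw": 1},{"dx": 0,"dy": 0,"dz": 0,"ax": 0,"ay": 0,"az": 0,"claw": 1}]'

```text
time: 20.45
position: [0.4561, 0.1728, 0.2604]
tcp_rot: [0.139, 0.99, 0.001, 0.002]
wrist_force: [-0.1, 0.3, -0.2]
width: 0.0001
grip_force: 0.0
```

Run:
```python
from h import *
stn(); flag()
f=grab("scene"); cv2.imwrite("pics/s2.png",cv2.resize(f["frame"][190:340,190:460],None,fx=2.9,fy=2.9,interpolation=cv2.INTER_CUBIC))
```

```text
tcp in stn L [ 0.0137 -0.054   0.2604]
top 0 []
scene 53 [[0.08, 0.029, 0.091], [0.082, 0.024, 0.082], [0.09, 0.03, 0.091], [0.09, 0.031, 0.088], [0.091, 0.032, 0.087], [0.098, 0.031, 0.089], [0.1, 0.03, 0.087], [0.092, 0.008, 0.057], [0.094, 0.007, 0.055]]
```

View pics/s2.png

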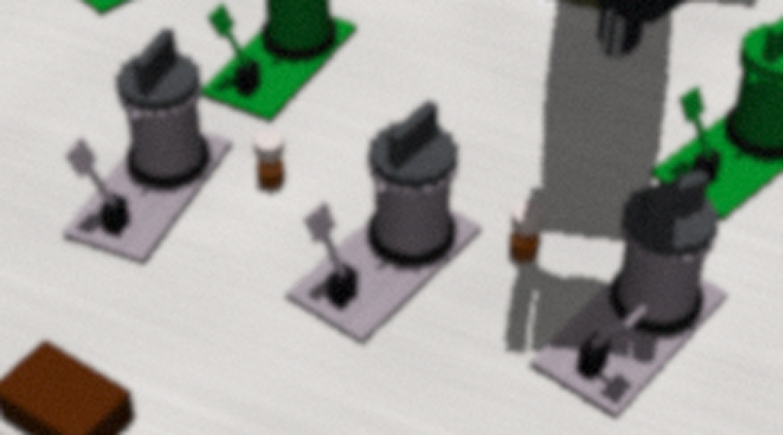

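In the crop, the left flag (blade near (635,318)) is over to +y. The measured lean is atan(31/54), about 0.52 rad, so it is at the stop. The other two flags, at (80,155) and (320,220), are still down, and the tool is clear.

```bash
python3 -c "
from station import robot
print(robot.finish_job())"
```

```text
the job is handed in; nothing more can be done
None
```

The job is handed in, with no verdict returned: the left pot's cap was loose (turned about 25° clockwise, its flag pushed to the stop), the middle and right caps held at 0.45 and 0.42 N m with their flags left down, and the gripper is clear of everything.

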